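# Load the dry-block heater and set its timer

## Robot

A 6-joint arm with a two-finger parallel gripper is mounted at the origin on the work surface. World frame = base frame: x ahead of the robot, y to its left, z up, the work surface at z = 0. Lengths are in mm, angles in degrees, forces in N, time in s.
With the tool pointing down it reaches from about 350 to 850 mm from the base axis. Payload 8.1 kg.
Tool frame: the origin (TCP) lies at the very end of the fingers, on their centre line; the grasp point (between the pads) lies r.tcp_to_grasp behind it (r.tcp_to_grasp is the distance from the TCP to the grasp point, in mm); z points along the fingers, y is the line along which they close (so a half turn about z gives the same grasp; the last joint's range is limited). The gripper opens to 85 mm and grips with 20 to 120 N. Pads are 22 mm wide; open, the fingers measure 114 mm over their backs; the gripper's body (76 mm by 85 mm) begins 54 mm behind the grasp point. The pads swing forward as they close: fully open they stand 13 mm farther back than shut.
Start: joints at [71.31, 7.471, 85.268, -0, 87.261, -4.893], TCP at [143.065, 582.699, 231.292] pointing down, gripper open.
Joint ranges: [-169.43, 169.43], [-51.17, 129.36], [1.28, 143.12], [-76.62, 256.62], [0, 156.53], [-152.29, 152.29]. Speed limits (degrees/s): [136.94, 136.94, 159.86, 180, 180, 180].

## Interface

Orientations are given as [roll, pitch, yaw] about the fixed x, y, z axes, in that order (R = Rz(yaw) Ry(pitch) Rx(roll)).
In Python, from bench import r gives the robot as it stands.
- The arm moves only by the shell command python3 -m handwheel 'ROWS' [OPENING] [FORCE]. ROWS is JSON, a list of rows, each a list of 4 numbers: the shift along the tool's x, y, z in m, then the turn about the tool's z in degrees. A call has 1 to 10 rows; each row shifts and turns the commanded pose from where the row before left it, along the tool's axes as they then stand; what a row does not reach is not made up. A row lasts 1/10 s, in which the tool goes at most 50 mm and 8.59 degrees, less where a joint would pass 70% of its speed; a pose out of reach is approached as far as the arm can. A call is refused whole if a number of a shift passes 0.05 or a number of a turn 8.59, either way. A call with a gripper value outside its range is refused whole. OPENING is the finger opening in m, from 0 to 0.0854, set as the call begins (- or left out, the last holds). The fingers move at their own pace and stop on an object; FORCE is the grip in N (left out, the last holds). Time passes only in rows, so rows that do not move let the fingers close. It gives the time, the measured TCP pose, the force, the opening and the grip force at its end, in the units of the state.
- r.sense(): the state, without advancing time (a new reading comes with each control period).
- r.snapshot(name): name is "scene" or "side" or "wrist"; returns the picture (420x560x3 uint8, red, green, blue); there is no depth.
- r.camera_params(name): a dict with "fx", "fy", "cx", "cy" (pixels), "R" (3x3) and "t" (3): a world point X has camera coordinates R X + t; the wrist camera has in their place "mount" (4x4, takes a point from camera to tool coordinates, whose origin is the TCP and whose axes are the flange's). Camera axes: x right, y down, z forward; pixel columns grow to the right and rows downward; lengths in mm; the calibration is good to about 2 mm. A picture is of the moment at which its call begins: read the wrist's pose just before it. camera_params takes no time and is no camera call.
- r.hand_in(): hands the job in; it is judged then, once.
The state is a dict: "time": time; "joint_pos": joint angles; "qd": joint speeds; "joint_efforts": joint torques, N m; "tool_pos": TCP position; "tcp_rot": TCP orientation; "ft_force": force on the tool from outside, world axes, zero at the start; "wrist_torque": the same for the moment, N m; "finger_gap": finger opening in mm; "grip_force": force on a finger pad.
Only numpy, scipy, OpenCV 4.12 (cv2) and the standard library are available. Lean on these libraries where they do the work, as an engineer would, in place of code of your own. Each camera call takes 0.05 s, during which the arm holds its last target. There are 200 camera calls.

## Task

Pack both L-shaped aluminium blocks into the rectangular well of the dry-block heater, each flat on the well's floor with its lifting bar up; lower them in, do not drop them. Then roll the timer thumbwheel to 7, gently, so that it rests in the click of the 7. Leave the other things on the bench where they are.

Things in the scene. Friction and masses are not known exactly. Their poses are not given: they have to be found in the camera images.
- heater: White dry-block heater with a blue control section, fixed to the bench, 130 (x) x 270 (y) mm, 73 mm high. Origin: centre of its underside on the bench, z up. The well takes the -y part of the top, the thumbwheel stands in the control section at the +y end. A black index tab, 8 mm high, stands on the top beside the wheel's +y face.
- well_floor (a point): Centre of the well's floor, 55 mm above the bench, axes as the heater's. Inside the well measures 105 (x) by 155 (y) mm, 18 mm deep; upright sharp walls 10 mm thick or more. The blocks fill it interlocked as 100 x 150 mm: one at each end in y, missing squares towards the middle, one turned half round from the other. Either block at either end; both mirror arrangements fit.
- well_rim (a point): Centre of the well's mouth, 73 mm above the bench, axes as the heater's. Seated blocks stand 2 mm above the rim and have 5 mm of play in all along x and along y. Their bars are then parallel, 59 mm apart centre to centre, and stand up to 105 mm above the bench: open the gripper only part of the way between them.
- timer_wheel (a joint): Thumbwheel angle, rad. It grows as the wheel's top rolls to the heater's +x (away from the robot). Digit on top = angle / 0.628, 0 to 9, stops just past 0 and 9; 7 is 4.398. It clicks at each digit (28 mm of rim) and, let go, falls to the nearest click unless left half-way. A click yields to 2 to 4 N along the rim: press with 6 to 15 N not to slip.
- wheel_top (a point): Highest point of the dark rubber tyre, on its middle line, 100 mm above the bench, 27 mm above the heater's top; axes as the heater's, does not turn with the wheel. Tyre 28 mm wide (y), radius 45 mm, level axle along y; smooth, its flutes only drawn. A white drum with black digits, 20 mm wide, radius 43 mm, adjoins it on +y; digits have their tops to +x.
- block_a: L-shaped aluminium block, 0.45 kg, 20 mm thick, three 50 mm squares; the two blocks are alike. Origin on the underside, below its bar and centre of mass. Outline from above (x, y in mm): (-41.7,-41.7) (58.3,-41.7) (58.3,8.3) (8.3,8.3) (8.3,58.3) (-41.7,58.3): legs along +x and +y, the missing square at the +x+y corner. Vial holes are only drawn.
- block_a_bar (a point): Top centre of the block's steel lifting bar, 50 mm above the block's underside, axes as the block's. The bar is 14 mm thick, 60 mm long and stands 30 mm up from the block's upper face. Its long side runs along the block's direction (-1, 1), so it is pinched along (1, 1). It may be gripped with 40 N.
- block_b: L-shaped aluminium block, 0.45 kg, 20 mm thick, three 50 mm squares; the two blocks are alike. Origin on the underside, below its bar and centre of mass. Outline from above (x, y in mm): (-41.7,-41.7) (58.3,-41.7) (58.3,8.3) (8.3,8.3) (8.3,58.3) (-41.7,58.3): legs along +x and +y, the missing square at the +x+y corner. Vial holes are only drawn.
- block_b_bar (a point): Top centre of the block's steel lifting bar, 50 mm above the block's underside, axes as the block's. The bar is 14 mm thick, 60 mm long and stands 30 mm up from the block's upper face. Its long side runs along the block's direction (-1, 1), so it is pinched along (1, 1). It may be gripped with 40 N.
- amber_bottle: Bystander: amber glass bottle, 68 mm wide, 150 mm tall; origin at the centre of its underside.
- brown_jar: Bystander: amber glass jar with white cap, 68 mm wide, 130 mm tall; origin at the centre of its underside.
- white_bottle: Bystander: white plastic bottle, 72 mm wide, 140 mm tall; origin at the centre of its underside.
- beaker: Bystander: open glass beaker, 72 mm wide, 90 mm tall; origin at the centre of its underside.
- dish: Bystander: low white dish, 90 mm wide, 16 mm high; origin at the centre of its underside.
- spatula: Bystander: spatula 200 mm long lying along its own x; origin on its underside.
Things that resemble listed ones, but are neither listed nor needed, are in the scene too. Leave any purple look-alike of the block_a alone. Leave any green look-alike of the block_b alone.

How it is judged:
By the outcome, as a careful person would: the job done as asked, in the order asked, and still so for the second after the job is handed in, with the robot touching nothing.
It also fails if it takes over 72 s, if anything falls off the work surface, if the arm or the gripper's body presses on something with over 40 N, if the wrist force passes 120 N, or if a joint passes its speed limit or range.

## Working session

There is one attempt and no reset: what is moved stays moved. The work goes in short steps, Python scripts to look and compute and a shell command to move; the robot and the scene stay as the last step left them, time stands still between calls to the robot, and variables do not carry over. Pictures are saved under pics/ and viewed, at most 10 in all, crops included, and the job is handed in when it is done.

```bash
mkdir -p pics; ls; python3 - <<'E'
from bench import r
import cv2,numpy as np
s=r.sense();print({k:s[k] for k in('time','tool_pos','tcp_rot','ft_force','finger_gap')},r.tcp_to_grasp)
for n in("scene","side"):
    p=r.camera_params(n);print(n,p['fx'],p['cx'],p['cy'],np.round(-np.array(p['R']).T@np.array(p['t'])),np.round(p['R'],3).tolist())
    cv2.imwrite(f'pics/{n}0.png',r.snapshot(n)[:,:,::-1])
print(r.camera_params("wrist"))
E
```

```text
pics
{'time': 0.0, 'tool_pos': array([142.903684  , 582.15614886, 230.21768634]), 'tcp_rot': array([-1.79893281e+02, -7.59623753e-03,  1.66203295e+02]), 'ft_force': array([-0.41107572,  1.03809525,  0.57407192]), 'finger_gap': 85.3596982033497} 18.700000000000003
scene 390.2026568543311 280.6592697395873 207.22635629204322 [1064. -569.  723.] [[0.677, 0.736, 0.016], [0.445, -0.391, -0.805], [-0.587, 0.552, -0.593]]
side 435.4262933718522 280.8982318912265 209.2655823498 [ 293. -769.  759.] [[0.973, -0.231, 0.011], [-0.138, -0.617, -0.775], [0.186, 0.752, -0.632]]
{'fx': 317.7045435781063, 'fy': 317.7045435781063, 'cx': 279.91054283521567, 'cy': 207.33968146010997, 'mount': array([[ 2.08702035e-03, -9.64560016e-01, -2.63855300e-01,
         6.61365820e+01],
       [ 9.99997412e-01,  2.25193839e-03, -3.22581254e-04,
         2.83897082e-01],
       [ 9.05334857e-04, -2.63853944e-01,  9.64562220e-01,
        -1.41480740e+02],
       [ 0.00000000e+00,  0.00000000e+00,  0.00000000e+00,
         1.00000000e+00]])}
```

View pics/scene0.png

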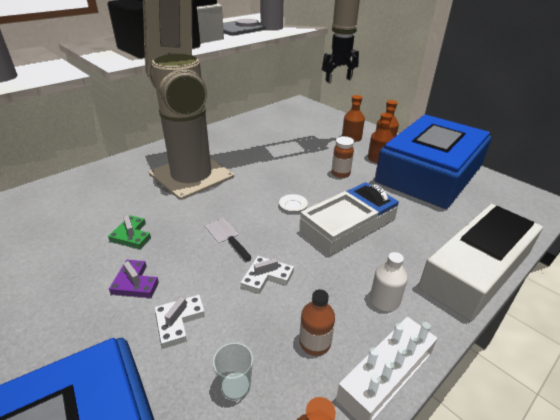

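View pics/side0.png

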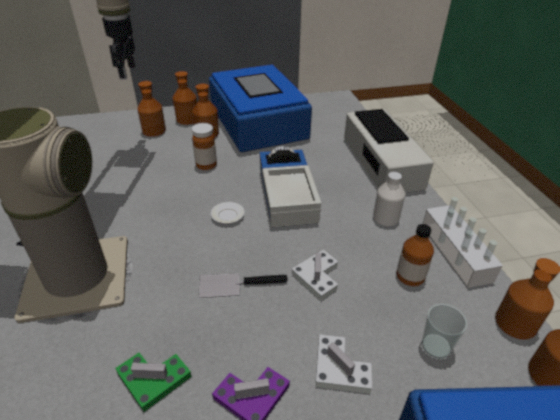

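The look-alikes are green (scene 130,232) and purple (scene 133,280). The plain aluminium L blocks are at scene (178,317) / side (343,365), and scene (267,272) / side (317,273). These two fit block_a and block_b because they are uncoloured. The heater with the open well is at scene (350,212) / side (290,190). I'll confirm in an enlarged crop.

```bash
python3 - <<'E'
import cv2,numpy as np
sc=cv2.imread('pics/scene0.png');sd=cv2.imread('pics/side0.png')
def c(im,x,y,w,h,W):
    return cv2.resize(im[y:y+h,x:x+w],(W,300),interpolation=cv2.INTER_CUBIC)
# scale: crops 66x75 ->264x300 (x4)
t=np.hstack([c(sc,147,285,66,75,264),c(sc,236,240,66,75,264),c(sc,296,175,108,120,272)])
b=np.hstack([c(sd,310,325,66,75,264),c(sd,283,240,66,75,264),c(sd,240,135,108,120,272)])
cv2.imwrite('pics/mos.png',np.vstack([t,b]))
E
```

```text
(no output)
```

View pics/mos.png

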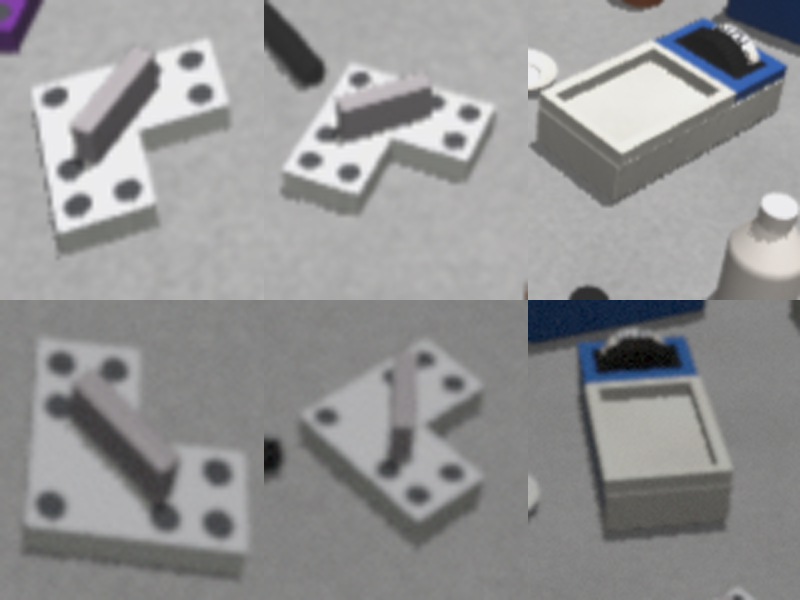

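The crop confirms two bare aluminium L blocks: block 1 in the left column, block 2 in the middle. Both have clear corners. The heater is in the right column, with its well towards the camera and the wheel in the blue end. I'll fit poses from the corner pixels in both views.

```bash
cat > h.py <<'E'
from bench import r
import cv2,numpy as np
from scipy.optimize import least_squares
def proj(n,X):
    p=r.camera_params(n);c=np.array(p['R'])@np.array(X,float).T+np.array(p['t'])[:,None]
    return (np.array([p['fx'],p['fy']])[:,None]*c[:2]/c[2]+np.array([p['cx'],p['cy']])[:,None]).T
def body(q,P):
    c,s=np.cos(q[2]),np.sin(q[2]);P=np.array(P,float)
    return np.c_[q[0]+c*P[:,0]-s*P[:,1],q[1]+s*P[:,0]+c*P[:,1],P[:,2]]
def fit(obs,q0):
    f=lambda q:np.concatenate([(pr(body(q,P))-np.array(p)).ravel() for pr,P,p in obs])
    s=least_squares(f,q0,loss='soft_l1');print('rms px',np.round(np.sqrt(np.mean(s.fun**2)),2),'max',np.abs(s.fun).max().round(1))
    return s.x
def wrist(st):  # projector for wrist cam at state st (read before picture)
    from scipy.spatial.transform import Rotation as Ro
    p=r.camera_params('wrist');M=np.array(p['mount'])
    T=np.eye(4);T[:3,:3]=Ro.from_euler('xyz',st['tcp_rot'],degrees=True).as_matrix();T[:3,3]=st['tool_pos']
    W=np.linalg.inv(T@M)
    def f(X):
        c=W[:3,:3]@np.array(X,float).T+W[:3,3:]
        return np.c_[p['fx']*c[0]/c[2]+p['cx'],p['fy']*c[1]/c[2]+p['cy']]
    return f
L=[(-41.7,-41.7,20),(58.3,-41.7,20),(58.3,8.3,20),(8.3,8.3,20),(8.3,58.3,20),(-41.7,58.3,20)]
H=[(-65,-135,73),(65,-135,73),(65,135,73),(-65,135,73)]
def move(dx,dy,yaw):
    """world shift -> tool rows helper"""
    a=np.radians(yaw);return dx*np.cos(a)+dy*np.sin(a), dx*np.sin(a)-dy*np.cos(a)
E
python3 - <<'E'
from h import *
S=lambda X:proj('scene',X)
D=lambda X:proj('side',X)
m=lambda P,u0,v0,x0,y0,k=4,ky=4:[(x0+(u-u0)/k,y0+(v-v0)/ky) for u,v in P]
b1s=m([(32,88),(57,232),(155,207),(140,132),(228,105),(210,40)],0,0,147,285)
b1d=m([(25,527),(243,553),(248,455),(140,349),(38,338)],0,300,310,325)
b2s=m([(352,65),(284,174),(357,197),(389,140),(464,164),(495,106)],264,0,236,240)
b2d=m([(302,415),(418,524),(482,480),(428,427),(482,384),(424,340)],264,300,283,240)
hs=m([(540,95),(615,162),(785,68),(700,18)],528,0,296,175,2.5185,2.5)
hd=m([(605,487),(732,470),(690,337),(580,340)],528,300,240,135,2.5185,2.5)
L5=L[:3]+L[4:]
for n,o,q in(('b1',[(S,L,b1s),(D,L5,b1d)],[500,-350,0]),('b2',[(S,L,b2s),(D,L,b2d)],[500,-200,-.8]),('h',[(S,H,hs),(D,H,hd)],[550,100,0])):
    x=fit(o,q);print(n,np.round(x[:2],1),np.degrees(x[2]).round(2))
E
```

```text
rms px 0.57 max 1.4
b1 [ 513.3 -357.8] -21.19
rms px 0.62 max 1.2
b2 [ 541.4 -124.7] -64.18
rms px 1.17 max 2.8
h [549.4 182.5] -5.57
```

```bash
R='[-0.0353,-0.0224,-0.003,0]'; python3 -m handwheel '[[-0.0353,-0.0224,-0.004,0],[-0.0353,-0.0224,-0.004,0],[-0.0353,-0.0224,-0.004,0],[-0.0353,-0.0224,-0.004,0],[-0.0353,-0.0224,-0.004,0],[-0.0353,-0.0224,-0.004,0],[-0.0353,-0.0224,-0.004,0]]' && python3 -m handwheel '[[-0.0353,-0.0224,-0.002,0],[-0.0353,-0.0224,-0.002,0],[-0.0353,-0.0224,-0.002,0],[-0.0353,-0.0224,-0.002,0],[-0.0353,-0.0224,-0.002,0],[-0.0353,-0.0224,-0.002,0],[-0.0353,-0.0224,0,0],[0,0,0,0],[0,0,0,0],[0,0,0,0]]'
python3 - <<'E'
from h import *
import pickle
s=r.sense();im=r.snapshot('wrist')[:,:,::-1]
pickle.dump(s,open('w1.pkl','wb'));cv2.imwrite('pics/w1.png',im)
cv2.imwrite('pics/w1v.png',cv2.resize(im,(784,588),interpolation=cv2.INTER_CUBIC))
print(s['time'],s['tool_pos'],s['tcp_rot'],s['joint_pos'])
E
```

```text
time: 0.8
tool_pos: [346.4, 370.0, 259.1]
tcp_rot: [-180.0, -0.0, 166.2]
ft_force: [0.4, 0.7, 0.3]
finger_gap: 84.9
grip_force: 0.0
time: 1.8
tool_pos: [547.6, 160.9, 270.9]
tcp_rot: [-180.0, -0.1, 166.2]
ft_force: [-0.5, -0.5, -0.1]
finger_gap: 85.7
grip_force: 0.0
1.8 [547.58057501 160.86793181 270.89468931] [-1.79998550e+02 -5.87443992e-02  1.66227549e+02] [ 1.12096443e+01  2.21933210e+00  8.67079338e+01  2.34998201e-02
  9.11265948e+01 -6.50174549e+01]
```

View pics/w1v.png

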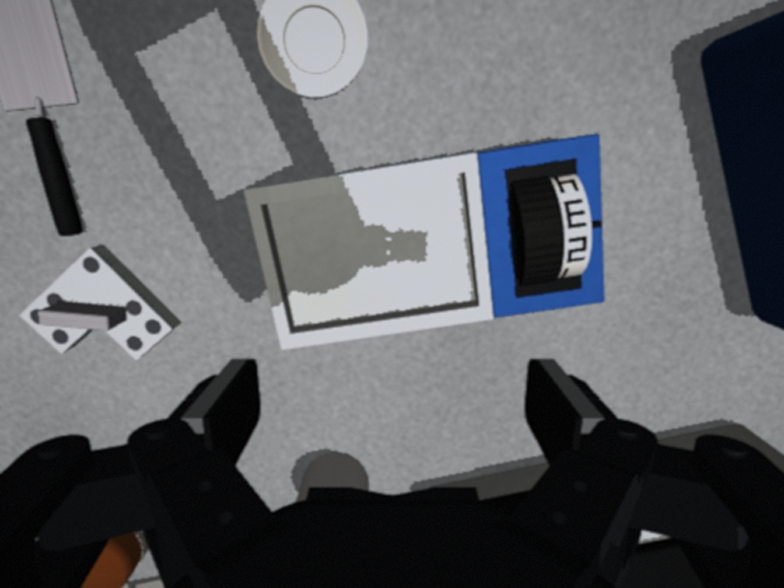

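Wrist view: the heater's top corners are near (245,190), (281,349), (605,300) and (599,134). The well's mouth corners are near (262,205), (290,333), (478,306) and (463,173). The wheel is at (545,230) with the digits 4, 3, 2, 1 running from -x to +x, and the top is near 3 or 2. I'll fit this.

```bash
python3 - <<'E'
from h import *
import pickle
s=pickle.load(open('w1.pkl','rb'));W=wrist(s);k=1.4
hp=np.array([(245,190),(281,349),(605,300),(599,134)])/k
x=fit([(W,H,hp)],[549,182,-.1]);print('h',x[:2],np.degrees(x[2]))
wp=np.array([(262,205),(290,333),(478,306),(463,173)])/k
wl=[(-52.5,-77.5,73),(52.5,-77.5,73),(52.5,77.5,73),(-52.5,77.5,73)]
y=fit([(W,wl,wp)],[545,136,-.1]);print('well',y[:2],np.degrees(y[2]))
def back(u,v,z,q):  # pixel->heater coords at height z
    f=lambda p:(W([[p[0],p[1],z]])-np.array([[u/k,v/k]])).ravel()
    p=least_squares(f,[550,150]).x-q[:2];c,sn=np.cos(q[2]),np.sin(q[2])
    return np.round([c*p[0]+sn*p[1],-sn*p[0]+c*p[1]],1)
for n,u,v,z in(('slot',508,168,73),('slot',575,160,73),('slot',582,290,73),('slot',517,297,73),('tab',597,223,77),('blue/white',478,152,73),('blue/white',494,318,73)):print(n,back(u,v,z,x))
for yy in(0,):
  for n,yv in(('E',(572,213)),('2',(576,243)),('tyre-drum',(560,225)),('drum end',(591,225)),('tyre -y',(513,232))):print(n,back(*yv,98,x))
print('well in heater', back(*(W([[y[0],y[1],73]])[0]*k),73,x))
b2=np.array([(93,245),(181,323),(135,360),(65,353),(20,315)])/k
# outer corner is opposite: print predicted from coarse
print(np.round(W(body([541.4,-124.7,np.radians(-64.18)],L))*k))
E
python3 - <<'E'
import cv2
im=cv2.imread('pics/w1.png')
a=cv2.resize(im[90:220,345:445],(600,780)[:2],interpolation=cv2.INTER_CUBIC)[:600]
b=cv2.resize(im[170:262,8:135],(0,0),fx=4,fy=4,interpolation=cv2.INTER_CUBIC)
import numpy as np
a=cv2.resize(im[95:215,350:440],(285,380),interpolation=cv2.INTER_CUBIC)
c=np.zeros((380,800,3),np.uint8);c[:380,:285]=a;c[:368,290:798]=b[:, :508]
cv2.imwrite('pics/w1c.png',c)
E
```

```text
rms px 2.58 max 4.7
h [547.43074507 190.79350667] -4.9290420113310125
rms px 0.93 max 1.8
well [543.97873106 146.4951819 ] -4.8991804446397245
slot [-50.3  64.9]
slot [-48.5 113.8]
slot [ 51.5 114.9]
slot [49.4 63.7]
tab [ -0.6 126.5]
blue/white [-64.9  44.2]
blue/white [64.2 44. ]
E [-14.1 100.4]
2 [  7.6 102.2]
tyre-drum [-7.  91.6]
drum end [ -3.7 113.2]
tyre -y [-7.1 58.5]
well in heater [  0.4 -44.4]
[[ 86. 249.]
 [ 15. 316.]
 [ 57. 355.]
 [ 92. 323.]
 [132. 362.]
 [168. 330.]]
```

View pics/w1c.png

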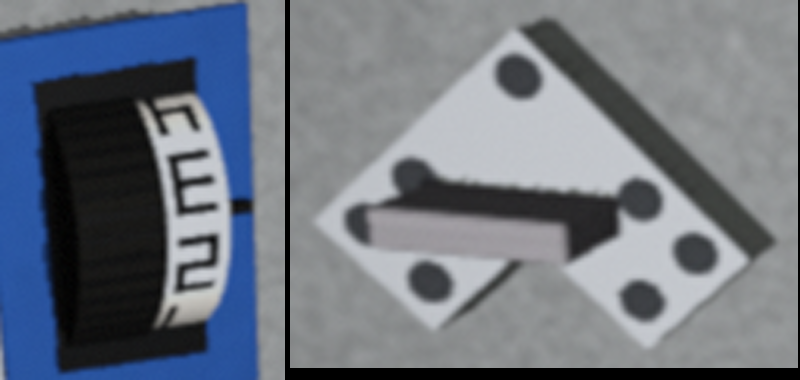

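The crop shows digits 4, 3, 2, 1 (upside down) with the index tab at crop (240,207), between 3 at (192,172) and 2 at (198,264). The block 2 corners are sharp. I'll solve for the drum angle and refine block 2.

```bash
python3 - <<'E'
from h import *
import pickle
s=pickle.load(open('w1.pkl','rb'));W=wrist(s)
q=[547.4,190.8,np.radians(-4.92)]
for zt in (0,):
 for n,u,v in(('4',178,118),('3',192,172),('2',198,264),('1',187,315)):
  px=np.array([350+u*90/285,95+v*120/380])
  f=lambda p:(W(body(q,[(43*np.sin(p[0]),p[1],55+43*np.cos(p[0]))]))-px).ravel()
  a=least_squares(f,[0,100]).x;print(n,np.degrees(a[0]).round(1),a[1].round(1))
b=[(8+(u-290)/4,170+v/4) for u,v in[(515,28),(315,220),(438,328),(650,347),(750,258)]]
x=fit([(W,L[:3]+L[4:],b)],[541,-125,-1.1]);print('b2',x[:2],np.degrees(x[2]))
# index tab base px, expected heater (0, ~117..125)
# combined well estimate from scene+side corners known: heater coarse 549.4,182.5,-5.57
E
```

```text
4 -48.3 104.4
3 -21.9 103.7
2 17.8 103.9
1 50.7 104.8
rms px 0.37 max 0.6
b2 [ 540.82966077 -119.75850971] -63.83473239097521
```

```bash
python3 -m handwheel '[[-0.0087,-0.0395,0.006,0],[-0.0087,-0.0395,0.006,0],[-0.0087,-0.0395,0.006,0],[-0.0087,-0.0395,0.006,0],[-0.0087,-0.0395,0.006,0],[-0.0087,-0.0395,0.006,0],[-0.0087,-0.0395,0.006,0]]' >/dev/null && python3 -m handwheel '[[0,0,0,8],[0,0,0,8],[0,0,0,8],[0,0,0,8],[0,0,0,8],[0,0,0,8],[0,0,0,8],[0,0,0,8],[0,0,0,8],[0,0,0,8]]' 0.05 >/dev/null && python3 -m handwheel '[[0,0,0,8],[0,0,0,7.2],[0,0,0,0],[0,0,0,0],[0,0,0,0]]'
python3 - <<'E'
from h import *
import pickle
s=r.sense();im=r.snapshot('wrist')[:,:,::-1]
pickle.dump(s,open('w2.pkl','wb'));cv2.imwrite('pics/w2.png',im)
cv2.imwrite('pics/w2v.png',cv2.resize(im[90:390,80:480],(800,600),interpolation=cv2.INTER_CUBIC))
print(s['tool_pos'],s['tcp_rot'],s['joint_pos'][5])
print(wrist(s)(body([541,-122,np.radians(-64)],L)).round())
E
```

```text
time: 4.05
tool_pos: [541.4, -122.2, 229.4]
tcp_rot: [180.0, -0.0, 71.2]
ft_force: [-0.2, -1.0, 0.4]
finger_gap: 49.8
grip_force: 0.0
[ 541.43292843 -122.18368647  229.38224052] [ 1.79992139e+02 -1.76890637e-03  7.12209079e+01] 0.7684018567421523
[[226. 182.]
 [289. 241.]
 [320. 213.]
 [289. 182.]
 [322. 150.]
 [290. 116.]]
```

View pics/w2v.png

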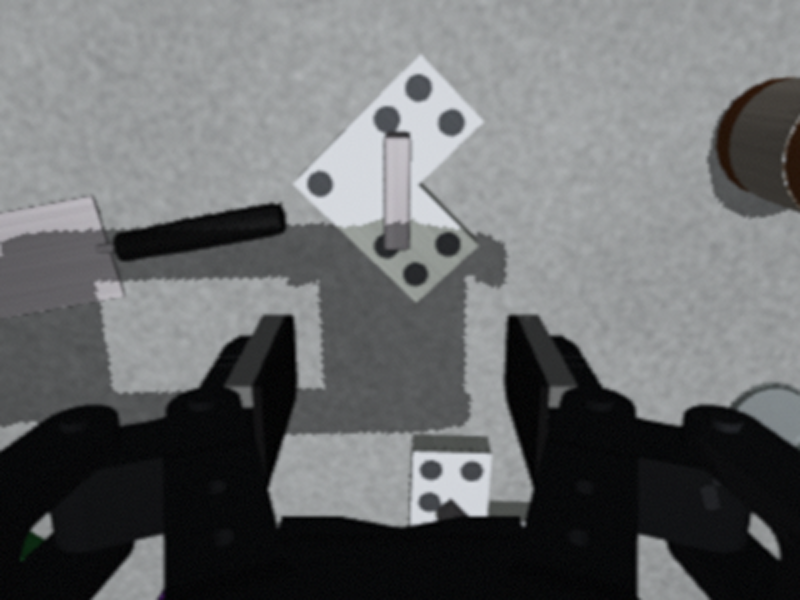

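The view is over block 2: outer corner at (293,183), bar top from (397,135) to (397,245), nearly centred between the fingers. Fitting.

```bash
python3 - <<'E'
from h import *
import pickle
s=pickle.load(open('w2.pkl','rb'));W=wrist(s)
b=[(80+u/2,90+v/2) for u,v in[(293,183),(416,302),(478,240),(420,183),(484,121),(421,55)]]
x=fit([(W,L,b)],[541,-122,-1.1]);print('b2',x[:2],np.degrees(x[2]))
d=x[:2]-s['tool_pos'][:2];print('tool shift',move(*d,s['tcp_rot'][2]),'turn',s['tcp_rot'][2]-(np.degrees(x[2])+135))
for n in('scene','side'):print(n)
E
```

```text
rms px 0.86 max 2.5
b2 [ 540.99830348 -121.75182032] -64.17307759386294
tool shift (np.float64(0.26896196520519733), np.float64(-0.5505149136529112)) turn 0.3939854997062895
scene
side
```

```bash
python3 -m handwheel '[[0,-0.0005,0.035,0.4],[0,0,0.045,0],[0,0,0.045,0],[0,0,0.04,0],[0,0,0.025,0],[0,0,0.011,0],[0,0,0.005,0],[0,0,0,0],[0,0,0,0]]' 0.05 && python3 -m handwheel '[[0,0,0,0],[0,0,0,0],[0,0,0,0],[0,0,0,0],[0,0,0,0],[0,0,0,0],[0,0,0,0],[0,0,0,0]]' 0 40
```

```text
time: 5.0
tool_pos: [542.4, -123.0, 25.2]
tcp_rot: [179.8, -0.0, 70.6]
ft_force: [-1.0, -0.1, 0.7]
finger_gap: 49.9
grip_force: 0.0
time: 5.8
tool_pos: [541.6, -122.8, 24.4]
tcp_rot: [179.9, -0.0, 70.6]
ft_force: [-2.0, -0.3, 5.7]
finger_gap: 12.9
grip_force: 41.4
```

```bash
python3 -m handwheel '[[0,0,-0.01,0],[0,0,-0.03,0],[0,0,-0.04,0],[0,0,-0.04,0],[0,0,-0.03,0],[0,0,0,0],[0,0,0,0]]' && python3 -m handwheel '[[0.0285,-0.0233,0,0],[0.0285,-0.0233,0,0],[0.0285,-0.0233,0,0],[0.0285,-0.0233,0,0],[0.0285,-0.0233,0,0],[0.0285,-0.0233,0,0],[0,0,-0.02,0],[0,0,-0.02,0],[0,0,0,0],[0,0,0,0]]' && python3 -m handwheel '[[0,0,0,7.7],[0,0,0,7.7],[0,0,0,7.7],[0,0,0,7.6],[0,0,0,0],[0,0,0,0],[0,0,0,0]]'
python3 - <<'E'
from h import *
import pickle
s=r.sense();im=r.snapshot('wrist')[:,:,::-1]
pickle.dump(s,open('w3.pkl','wb'));cv2.imwrite('pics/w3.png',im)
cv2.imwrite('pics/w3v.png',cv2.resize(im,(784,588),interpolation=cv2.INTER_CUBIC))
print(s['tool_pos'],s['tcp_rot'],s['joint_pos'][5])
print(wrist(s)(body([546,188,np.radians(-4.9)],H)).round())
E
```

```text
time: 6.5
tool_pos: [540.9, -122.6, 173.1]
tcp_rot: [180.0, 0.0, 70.6]
ft_force: [-0.2, -0.5, -5.2]
finger_gap: 13.3
grip_force: 40.1
time: 7.5
tool_pos: [465.0, 85.0, 211.1]
tcp_rot: [-179.9, 0.1, 70.6]
ft_force: [-0.5, 0.5, -5.1]
finger_gap: 13.1
grip_force: 40.9
time: 8.2
tool_pos: [465.4, 84.9, 212.3]
tcp_rot: [-179.9, 0.1, 40.1]
ft_force: [0.4, 0.1, -4.6]
finger_gap: 13.0
grip_force: 40.9
[465.4164525   84.94296087 212.26499054] [-1.79946695e+02  7.39529039e-02  4.00644003e+01] 54.0662304352809
[[ 304.  211.]
 [ 415.  106.]
 [ 168. -188.]
 [  58.  -31.]]
```

View pics/w3v.png

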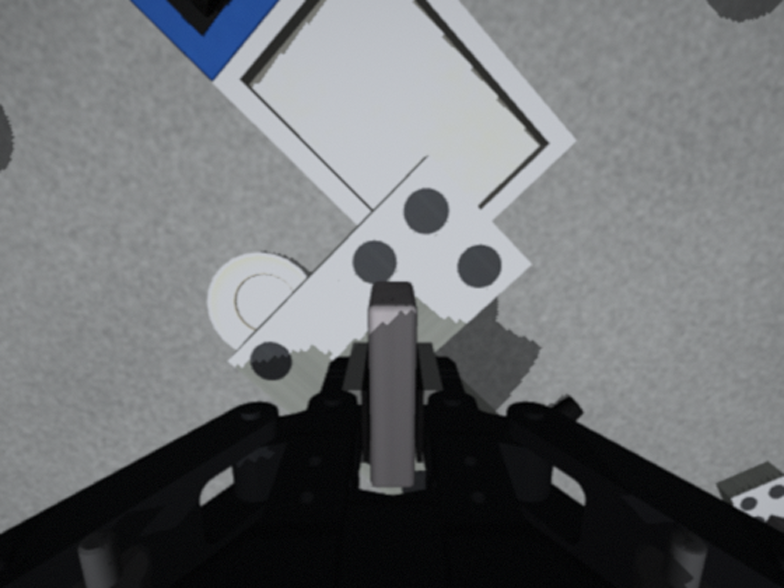

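Block 2 hangs level in the hand: its edge runs (230,362) to (428,157), with a corner at (532,264). The well's rim corners are visible at (548,143) and (242,78). I'll fit both in the same view.

```bash
python3 - <<'E'
from h import *
import pickle
k=1.4
s=pickle.load(open('w3.pkl','rb'));W=wrist(s);z=s['tool_pos'][2]
wl=lambda o:[(52.5*a,77.5*b,73) for a,b in o]
y=fit([(W,wl([(1,-1),(-1,1)]),np.array([(548,143),(242,78)])/k)],[545,145,-.09]);print('well w3',y[:2],np.degrees(y[2]))
# edge points in that well frame
f=lambda u,v,zz:least_squares(lambda p:(W([[p[0],p[1],zz]])-np.array([[u/k,v/k]])).ravel(),[545,140]).x
def loc(u,v,q,zz=73):
    d=f(u,v,zz)-q[:2];c,n=np.cos(q[2]),np.sin(q[2]);return np.round([c*d[0]+n*d[1],-n*d[0]+c*d[1]],1)
for p in((373,210),(480,207),(577,140),(357,222),(495,217),(213,80),(425,0)):print(p,loc(*p,y))
Lt=[(a,b,z-4.4) for a,b,_ in L]
b=np.array([(230,362),(532,264),(428,157)])/k
x=fit([(W,[Lt[0],Lt[4],Lt[5]],b)],[465,85,-1.65]);print('held',x[:2],np.degrees(x[2]),'tcp',s['tool_pos'][:2],s['tcp_rot'][2])
s1=pickle.load(open('w1.pkl','rb'));W1=wrist(s1)
wp=np.array([(262,205),(290,333),(478,306),(463,173)])/k
o=[(-1,-1),(1,-1),(1,1),(-1,1)]
y2=fit([(W1,wl(o),wp),(W,wl([(1,-1),(-1,1)]),np.array([(548,143),(242,78)])/k)],y);print('both',y2[:2],np.degrees(y2[2]))
E
```

```text
rms px 1.47 max 2.3
well w3 [544.06215827 146.00397964] -5.023940742577779
(373, 210) [-51.5 -29.9]
(480, 207) [ -2.9 -75.6]
(577, 140) [ 64.7 -86.9]
(357, 222) [-63.9 -28.1]
(495, 217) [ -0.3 -86.8]
(213, 80) [-64.2  87.5]
(425, 0) [51.  30.5]
rms px 1.11 max 1.7
held [466.55367542  84.52355417] -94.22420676733678 tcp [465.4164525   84.94296087] 40.06440026532178
rms px 1.24 max 3.3
both [543.38791831 146.88521083] -4.959746454509868
```

```bash
python3 -m handwheel '[[0.0389,-0.0095,0,0.4],[0.0389,-0.0095,0,0],[0.0389,-0.0094,0,0],[0,0,0,0],[0,0,0.04,0],[0,0,0.04,0],[0,0,0.02,0],[0,0,0,0],[0,0,0,0],[0,0,0,0]]'
python3 - <<'E'
from h import *
import pickle
s=r.sense();im=r.snapshot('wrist')[:,:,::-1]
pickle.dump(s,open('w4.pkl','wb'));cv2.imwrite('pics/w4.png',im)
sd=r.snapshot('side')[:,:,::-1];sc=r.snapshot('scene')[:,:,::-1]
t=cv2.resize(im,(400,300));c=lambda i,x,y,w,h:cv2.resize(i[y:y+h,x:x+w],(400,300),interpolation=cv2.INTER_CUBIC)
v=np.hstack([np.vstack([c(im,60,0,400,300),c(im,160,60,240,180)]),np.vstack([c(sc,290,150,120,90),c(sd,235,140,120,90)])])
cv2.imwrite('pics/w4v.png',v)
print(s['tool_pos'],s['tcp_rot'],s['ft_force'])
E
```

```text
time: 9.25
tool_pos: [539.2, 181.7, 115.7]
tcp_rot: [179.9, -0.2, 39.5]
ft_force: [-0.4, -0.5, -3.9]
finger_gap: 13.2
grip_force: 40.8
[539.20172069 181.67885792 115.72689975] [179.90345907  -0.18946011  39.52299824] [-0.38835532 -0.51445505 -3.86305476]
```

View pics/w4v.png

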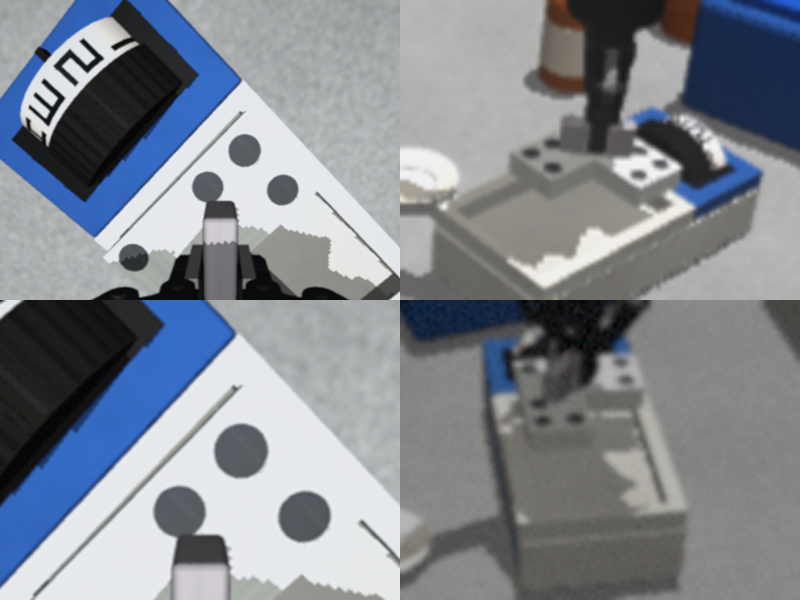

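The views show block 2 just above the well's +y end, with its edges parallel to the rim and a thin dark gap along the +y wall. I'll take another reading, since the last one may still have been settling.

```bash
for i in 1 2; do python3 -m handwheel '[[0,0,0,0]]' | grep -E 'pos|rot'; done
python3 - <<'E'
from h import *
import pickle
s=pickle.load(open('w4.pkl','rb'));W=wrist(s);z=s['tool_pos'][2]
# view4 bottom-left crop px: 160+u*.6, 60+(v-300)*.6
P=lambda u,v:np.array([160+u*.6,60+(v-300)*.6])
f=lambda px,zz:least_squares(lambda p:(W([[p[0],p[1],zz]])-px[None]).ravel(),[545,140]).x
q=[543.9,146.2,np.radians(-5)]
def loc(px,zz):
    d=f(px,zz)-q[:2];c,n=np.cos(q[2]),np.sin(q[2]);return np.round([c*d[0]+n*d[1],-n*d[0]+c*d[1]],1)
print('rim +y edge',loc(P(35,590),73),loc(P(238,384),73),'corner of rim (+,+)',loc(P(240,384),73))
print('rim +x edge',loc(P(362,520),73))
print('heater +x edge',loc(P(236,332),73),'blue corner')
b=body([s['tool_pos'][0]+.5,s['tool_pos'][1]-.2,np.radians(s['tcp_rot'][2]-134.5)],[(a,c,z-4.4) for a,c,_ in L])
c,n=np.cos(q[2]),np.sin(q[2])
print([ (round(c*(p[0]-q[0])+n*(p[1]-q[1]),1),round(-n*(p[0]-q[0])+c*(p[1]-q[1]),1)) for p in b])
E
```

```text
tool_pos: [538.4, 181.6, 114.6]
tcp_rot: [179.9, -0.1, 39.5]
tool_pos: [538.0, 181.5, 113.9]
tcp_rot: [180.0, -0.0, 39.5]
rim +y edge [-50.1  77.8] [53.4 76.6] corner of rim (+,+) [53.9 76.1]
rim +x edge [52.1 11.9]
heater +x edge [64.3 88.6] blue corner
[(np.float64(-49.0), np.float64(76.5)), (np.float64(-48.9), np.float64(-23.5)), (np.float64(1.1), np.float64(-23.5)), (np.float64(1.0), np.float64(26.5)), (np.float64(51.0), np.float64(26.5)), (np.float64(51.0), np.float64(76.5))]
```

```bash
python3 -m handwheel '[[-0.001,-0.0003,0.004,0],[0,0,0.004,0],[0,0,0.004,0],[0,0,0.004,0],[0,0,0.003,0],[0,0,0.002,0],[0,0,0,0],[0,0,0,0]]'|grep -E 'pos|ft|rot'; python3 -m handwheel '[[0,0,0.003,0],[0,0,0.002,0],[0,0,0,0],[0,0,0,0]]'|grep -E 'pos|ft|rot'
```

```text
tool_pos: [536.8, 181.0, 92.4]
tcp_rot: [180.0, -0.0, 39.5]
ft_force: [0.1, -0.3, -3.7]
tool_pos: [536.6, 181.0, 87.2]
tcp_rot: [-180.0, 0.0, 39.5]
ft_force: [-1.4, -0.1, -4.3]
```

```bash
python3 -m handwheel '[[0,0,0.002,0],[0,0,0.002,0],[0,0,0.0015,0],[0,0,0.001,0],[0,0,0,0],[0,0,0,0]]'|grep -E 'pos|ft|rot'; python3 -m handwheel '[[0,0,0.0008,0],[0,0,0.0007,0],[0,0,0,0],[0,0,0,0]]'|grep -E 'pos|ft|rot'
```

```text
tool_pos: [536.7, 181.0, 80.8]
tcp_rot: [-180.0, 0.0, 39.5]
ft_force: [0.1, 0.0, -4.2]
tool_pos: [536.8, 181.1, 79.5]
tcp_rot: [180.0, -0.0, 39.5]
ft_force: [-0.4, 0.9, -3.1]
```

```bash
python3 -m handwheel '[[0,0,0.0006,0],[0,0,0.0006,0],[0,0,0,0],[0,0,0,0]]'|grep -E 'pos|ft|rot'
```

```text
tool_pos: [536.9, 181.1, 79.5]
tcp_rot: [180.0, -0.0, 39.5]
ft_force: [-6.0, -0.6, 7.6]
```

```bash
python3 -m handwheel '[[0,0,0,0],[0,0,0,0],[0,0,0,0],[0,0,-0.01,0],[0,0,-0.02,0],[0,0,-0.03,0],[0,0,-0.04,0],[0,0,-0.04,0],[-0.0299,0.03325,0,0],[-0.0299,0.03325,0,0]]' 0.03|grep -E 'pos|ft|gap'; python3 -m handwheel '[[-0.0299,0.03325,0,0],[-0.0299,0.03325,0,0],[-0.0299,0.03325,0,0],[-0.0299,0.03325,0,0],[-0.0299,0.03325,0,0],[-0.0299,0.03325,0,0],[-0.0299,0.03325,0,0],[-0.0299,0.03325,0,0],[-0.0299,0.03325,0,0],[-0.0299,0.03325,0,0]]' 0.05 >/dev/null;  python3 -m handwheel '[[0,0,0,-8.25],[0,0,0,-8.25],[0,0,0,-8.25],[0,0,0,-8.25],[0,0,0,-8.25],[0,0,0,-8.25],[0,0,0,-8.25],[0,0,0,-8.25],[0,0,0,-8.25],[0,0,0,0]]' >/dev/null; python3 -m handwheel '[[0,0,0,0],[0,0,0,0],[0,0,0,0]]'
python3 - <<'E'
from h import *
import pickle
s=r.sense();im=r.snapshot('wrist')[:,:,::-1]
sd=r.snapshot('side')[:,:,::-1];sc=r.snapshot('scene')[:,:,::-1]
pickle.dump(s,open('w5.pkl','wb'));cv2.imwrite('pics/w5.png',im)
c=lambda i,x,y,w,h,W,H:cv2.resize(i[y:y+h,x:x+w],(W,H),interpolation=cv2.INTER_CUBIC)
v=np.hstack([c(im,180,60,200,240,500,600),np.vstack([c(sc,290,170,120,120,300,300),c(sd,235,140,120,120,300,300)])])
cv2.imwrite('pics/w5v.png',v)
print(s['tool_pos'],s['tcp_rot'])
print(wrist(s)(body([514,-355,np.radians(-21.2)],L)).round())
E
```

```text
tool_pos: [534.0, 91.8, 221.3]
ft_force: [-0.1, -0.8, -0.4]
finger_gap: 30.0
time: 15.5
tool_pos: [513.6, -355.1, 218.2]
tcp_rot: [180.0, 0.0, 113.6]
ft_force: [0.2, -0.3, 0.5]
finger_gap: 50.3
grip_force: 0.0
[ 513.63239366 -355.06303747  218.19048675] [1.79999858e+02 2.52952960e-03 1.13634729e+02]
[[226. 184.]
 [290. 245.]
 [322. 215.]
 [291. 184.]
 [324. 151.]
 [291. 116.]]
```

View pics/w5v.png

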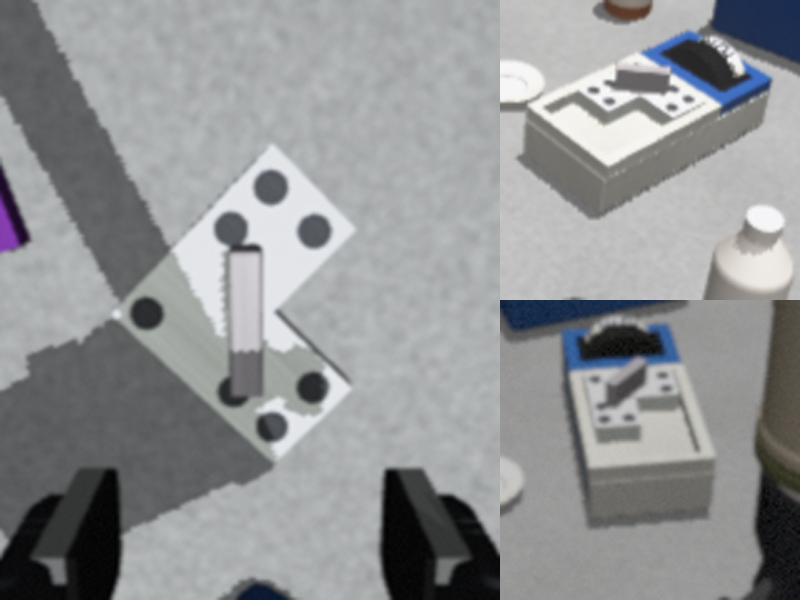

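Block 2 is seated flat at the well's +y end with its bar up. Block 1's corners ((116,312), (273,463), (356,230)) match the prediction to within 1 px, so I'll grip it.

```bash
python3 -m handwheel '[[0,0,0.04,0],[0,0,0.045,0],[0,0,0.045,0],[0,0,0.035,0],[0,0,0.018,0],[0,0,0.008,0],[0,0,0.002,0],[0,0,0,0],[0,0,0,0]]' 0.05|grep -E 'pos|ft'; python3 -m handwheel '[[0,0,0,0],[0,0,0,0],[0,0,0,0],[0,0,0,0],[0,0,0,0],[0,0,0,0],[0,0,0,0],[0,0,0,0]]' 0 40
```

```text
tool_pos: [514.8, -356.0, 27.1]
ft_force: [0.4, 0.4, 0.5]
time: 17.35
tool_pos: [514.0, -355.6, 26.1]
tcp_rot: [180.0, 0.1, 113.8]
ft_force: [-2.5, 0.3, 5.9]
finger_gap: 13.5
grip_force: 41.5
```

```bash
python3 -m handwheel '[[0,0,-0.01,0],[0,0,-0.03,0],[0,0,-0.045,0],[0,0,-0.045,0],[0,0,-0.03,0],[0,0,-0.01,0],[0.0375,0.02015,0,0],[0.0375,0.02015,0,0],[0.0375,0.02015,0,0],[0.0375,0.02015,0,0]]' |grep -E 'pos|ft'; python3 -m handwheel '[[0.0375,0.02015,0,0],[0.0375,0.02015,0,0],[0.0375,0.02015,0,0],[0.0375,0.02015,0,0],[0.0375,0.02015,0,0],[0.0375,0.02015,0,0],[0.0375,0.02015,0,0],[0,0,0,0]]'|grep -E 'pos'; python3 -m handwheel '[[0,0,0,-8.14],[0,0,0,-8.14],[0,0,0,-8.14],[0,0,0,-8.14],[0,0,0,-8.14],[0,0,0,-8.14],[0,0,0,-8.14],[0,0,0,-8.14],[0,0,0,-8.14],[0,0,0,-8.14]]' >/dev/null; python3 -m handwheel '[[0,0,0,-8.14],[0,0,0,-8.14],[0,0,0,-8.12],[0,0,0,0],[0,0,0,0],[0,0,0,0]]'; for i in 1 2; do python3 -m handwheel '[[0,0,0,0]]'|grep pos;done
```

```text
tool_pos: [525.6, -183.2, 192.5]
ft_force: [0.2, 0.0, -4.9]
tool_pos: [548.7, 117.0, 192.7]
time: 20.75
tool_pos: [549.9, 111.6, 194.2]
tcp_rot: [180.0, -0.1, -140.6]
ft_force: [0.4, 0.3, -5.3]
finger_gap: 13.4
grip_force: 40.4
tool_pos: [550.2, 111.7, 194.8]
tool_pos: [550.3, 111.7, 195.0]
```

```bash
python3 -m handwheel '[[0,0,0.03,0],[0,0,0.03,0],[0,0,0.015,0],[0,0,0.005,0],[0,0,0,0],[0,0,0,0],[0,0,0,0],[0,0,0,0],[0,0,0,0]]'|grep -E 'pos|rot|ft'
python3 - <<'E'
from h import *
import pickle
s=r.sense();im=r.snapshot('wrist')[:,:,::-1]
sc=r.snapshot('scene')[:,:,::-1]
pickle.dump(s,open('w6.pkl','wb'));cv2.imwrite('pics/w6.png',im)
c=lambda i,x,y,w,h,W,H:cv2.resize(i[y:y+h,x:x+w],(W,H),interpolation=cv2.INTER_CUBIC)
v=np.hstack([c(im,100,0,360,270,480,360),c(sc,290,165,110,120,320,360)])
cv2.imwrite('pics/w6v.png',v);print(s['tool_pos'])
E
```

```text
tool_pos: [550.9, 111.8, 115.9]
tcp_rot: [-180.0, 0.1, -140.4]
ft_force: [-0.3, 0.6, -5.0]
[550.8656095  111.83113575 115.9405568 ]
```

View pics/w6v.png

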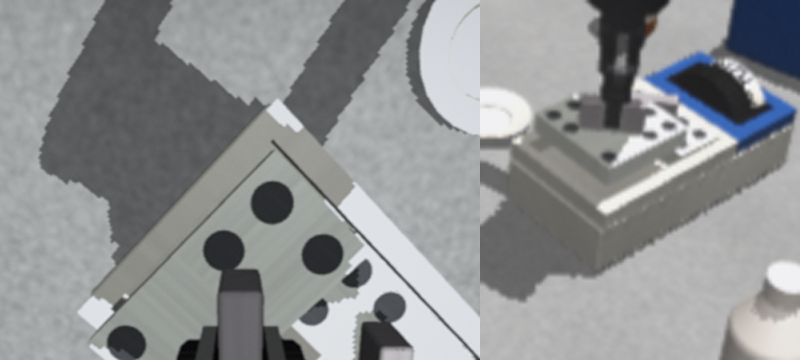

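Block 1 hangs over the well's -y end with its edges parallel to the rim. The rim corner is at view (274,142) and the block's near corner at about (271,150). I'll compare them numerically.

```bash
python3 - <<'E'
from h import *
import pickle
s=pickle.load(open('w6.pkl','rb'));W=wrist(s);z=s['tool_pos'][2]
f=lambda u,v,zz:least_squares(lambda p:(W([[p[0],p[1],zz]])-np.array([[100+u*.75,v*.75]])).ravel(),[545,140]).x
q=[543.9,146.2,np.radians(-5)];c,n=np.cos(q[2]),np.sin(q[2])
g=lambda P:np.round([c*(P[0]-q[0])+n*(P[1]-q[1]),-n*(P[0]-q[0])+c*(P[1]-q[1])],1)
print('rim corner (-52.5,-77.5)',g(f(274,142,73)))
print('heater corner(-65,-87.5)',g(f(276,100,73)),'left (65,-87.5)',g(f(80,313,73)))
print('block held corner',g(f(271,152,z-5.5)),g(f(362,240,z-5.5)),g(f(90,345,z-5.5)))
b=body([s['tool_pos'][0],s['tool_pos'][1],np.radians(s['tcp_rot'][2]-135-0)],[(a,d,z-5.5) for a,d,_ in L])
print('by tcp',[g(p) for p in b])
E
python3 -m handwheel '[[0,0,0,0]]'|grep -E 'pos|rot'
```

```text
rim corner (-52.5,-77.5) [-52.2 -75.6]
heater corner(-65,-87.5) [-64.1 -86.7] left (65,-87.5) [ 63.4 -85.2]
block held corner [-46.2 -75. ] [-48.  -31.1] [ 50.3 -73.5]
by tcp [array([ 51.3, -75.7]), array([52.1, 24.3]), array([ 2.1, 24.7]), array([  1.7, -25.3]), array([-48.3, -24.9]), array([-48.7, -74.9])]
tool_pos: [550.4, 111.8, 115.2]
tcp_rot: [-180.0, 0.0, -140.4]
```

```bash
python3 -m handwheel '[[0.0005,0.0005,0.004,-0.3],[0,0,0.004,0],[0,0,0.004,0],[0,0,0.003,0],[0,0,0.003,0],[0,0,0.002,0],[0,0,0,0],[0,0,0,0]]'|grep -E 'pos|ft|rot'; python3 -m handwheel '[[0,0,0.002,0],[0,0,0.002,0],[0,0,0.002,0],[0,0,0,0],[0,0,0,0]]'|grep -E 'pos|ft|rot'
```

```text
tool_pos: [549.7, 111.8, 95.1]
tcp_rot: [-180.0, -0.0, -140.1]
ft_force: [-0.6, -0.4, -5.3]
tool_pos: [549.6, 111.8, 89.0]
tcp_rot: [180.0, -0.0, -140.1]
ft_force: [-0.6, 0.0, -6.3]
```

Free in the well, with the base about 9 mm above the floor. Lowering on.

```bash
python3 -m handwheel '[[0,0,0.002,0],[0,0,0.002,0],[0,0,0.0015,0],[0,0,0.001,0],[0,0,0,0],[0,0,0,0]]'|grep -E 'pos|ft|rot'; python3 -m handwheel '[[0,0,0.0007,0],[0,0,0.0007,0],[0,0,0,0],[0,0,0,0]]'|grep -E 'pos|ft|rot'
```

```text
tool_pos: [549.6, 111.8, 82.6]
tcp_rot: [180.0, -0.0, -140.1]
ft_force: [-0.2, 0.5, -5.1]
tool_pos: [549.7, 111.9, 81.2]
tcp_rot: [-180.0, 0.0, -140.1]
ft_force: [0.5, 0.3, -4.2]
```

```bash
python3 -m handwheel '[[0,0,0.0006,0],[0,0,0,0],[0,0,0,0]]'|grep -E 'time|pos|ft|rot'
```

```text
time: 24.65
tool_pos: [549.8, 111.9, 81.2]
tcp_rot: [-180.0, 0.0, -140.1]
ft_force: [-4.1, -1.8, 3.7]
```

Seated. Next: release, rise, go above the wheel with the tool x axis along the rolling direction, and set up a numeric read-out of the drum. I've used all 10 picture views, so this works by unrolling and correlating the images.

```bash
python3 -m handwheel '[[0,0,0,0],[0,0,0,0],[0,0,0,0],[0,0,-0.01,0],[0,0,-0.02,0],[0,0,-0.03,0],[0,0,-0.04,0],[0,0,-0.04,0],[-0.0265,0.0298,0,0],[-0.0265,0.0298,0,0]]' 0.03|grep -E 'pos|ft|gap'; python3 -m handwheel '[[-0.0265,0.0298,0,0],[-0.0265,0.0298,0,0],[0,0,0,7.5],[0,0,0,7.5],[0,0,0,7.5],[0,0,0,7.5],[0,0,0,7.5],[0,0,0,7.4],[0,0,0,0],[0,0,0,0]]' 0 20; python3 -m handwheel '[[0,0,0,0],[0,0,0,0]]'
cat > drum.py <<'E'
from h import *
import pickle,sys
Q=[548.0,192.0,np.radians(-5)]
PH=np.arange(-62,62.1,1.)
def strip(im,s,yo=0):
    W=wrist(s);ys=np.linspace(97,111,15)+yo
    P=np.array([(43*np.sin(np.radians(p)),y,55+43*np.cos(np.radians(p))) for y in ys for p in PH])
    m=W(body(Q,P)).astype(np.float32).reshape(15,len(PH),2)
    return cv2.remap(cv2.cvtColor(np.ascontiguousarray(im),cv2.COLOR_BGR2GRAY),m[:,:,0],m[:,:,1],cv2.INTER_LINEAR)
def shift(a,b,rng=range(-75,76)):
    # best d: b(phi)=a(phi-d) -> wheel turned by +d deg
    best=[]
    for d in rng:
        n=len(PH)
        A=a[:,max(0,-d):n-max(0,d)];B=b[:,max(0,d):n-max(0,-d)]
        for e in(-2,-1,0,1,2):
            A2=A[2:-2];B2=B[2+e:15-2+e]
            if A2.shape[1]>=45: best.append((np.corrcoef(A2.ravel(),B2.ravel())[0,1],d,e))
    return [ (round(float(c),3),d,e) for c,d,e in sorted(best,reverse=True)[:3]]
def grab(name):
    s=r.sense();im=r.snapshot('wrist')[:,:,::-1];pickle.dump(s,open(name+'.pkl','wb'));cv2.imwrite(f'pics/{name}.png',im);return strip(im,s)
def load(name):return strip(cv2.imread(f'pics/{name}.png'),pickle.load(open(name+'.pkl','rb')))
E
python3 - <<'E'
from drum import *
b=grab('d0')
for n in('w1','w4','w3'):
    a=load(n);print(n,a.mean().round(),shift(a,b))
for n,x in(('w1',load('w1')),('d0',b)): print(n,np.round(x[2:-2].mean(0))[::4].astype(int).tolist(), x.mean(1).round().astype(int).tolist())
E
```

```text
tool_pos: [553.9, 191.9, 224.3]
ft_force: [0.9, 0.2, -1.4]
finger_gap: 29.6
time: 26.65
tool_pos: [554.8, 271.3, 221.2]
tcp_rot: [180.0, 0.0, 175.2]
ft_force: [0.0, -0.1, 0.9]
finger_gap: 0.1
grip_force: 0.0
time: 26.85
tool_pos: [554.6, 271.3, 220.7]
tcp_rot: [180.0, 0.0, 175.1]
ft_force: [0.6, -0.1, -0.1]
finger_gap: -0.1
grip_force: 0.0
w1 146.0 [(0.924, 0, 0), (0.907, 0, 1), (0.879, 1, 0)]
w4 170.0 [(0.78, 1, 1), (0.769, 1, 0), (0.738, 0, 1)]
w3 0.0 [(nan, -75, -2), (nan, -75, -1), (nan, -75, 0)]
w1 [154, 113, 91, 150, 158, 180, 200, 187, 77, 196, 172, 101, 198, 152, 144, 201, 186, 75, 162, 132, 120, 199, 121, 161, 198, 188, 176, 163, 147, 114, 71, 41] [94, 112, 139, 151, 152, 153, 153, 152, 146, 135, 132, 149, 171, 179, 166]
d0 [201, 163, 103, 195, 195, 215, 240, 237, 58, 204, 193, 79, 206, 173, 125, 199, 198, 73, 200, 184, 145, 237, 162, 204, 239, 232, 222, 207, 188, 149, 87, 57] [110, 109, 152, 175, 179, 178, 178, 178, 177, 168, 157, 173, 208, 223, 222]
  c /= stddev[:, None]
  c /= stddev[None, :]
```

```bash
python3 - <<'E'
from drum import *
for n in('w1','d0','w4'):
    s=pickle.load(open(n+'.pkl','rb'));im=cv2.cvtColor(cv2.imread(f'pics/{n}.png'),cv2.COLOR_BGR2GRAY)
    W=wrist(s)
    for ph in(-2,33):
        p=np.radians(ph)
        ys=np.arange(60,124,2)
        m=W(body(Q,[(43.5*np.sin(p),y,55+43.5*np.cos(p)) for y in ys])).astype(np.float32)[:,None]
        print(n,ph,dict(zip(ys.tolist(),cv2.remap(im,m[:,:,0].copy(),m[:,:,1].copy(),1).ravel().tolist())))
E
```

```text
w1 -2 {60: 4, 62: 4, 64: 13, 66: 25, 68: 24, 70: 22, 72: 24, 74: 23, 76: 26, 78: 24, 80: 24, 82: 23, 84: 24, 86: 24, 88: 22, 90: 22, 92: 102, 94: 197, 96: 200, 98: 201, 100: 201, 102: 200, 104: 200, 106: 200, 108: 200, 110: 197, 112: 122, 114: 73, 116: 73, 118: 76, 120: 144, 122: 151}
w1 33 {60: 6, 62: 5, 64: 10, 66: 18, 68: 19, 70: 19, 72: 20, 74: 19, 76: 19, 78: 19, 80: 20, 82: 19, 84: 20, 86: 18, 88: 19, 90: 17, 92: 111, 94: 193, 96: 197, 98: 197, 100: 198, 102: 199, 104: 199, 106: 198, 108: 198, 110: 183, 112: 112, 114: 77, 116: 78, 118: 78, 120: 78, 122: 106}
d0 -2 {60: 59, 62: 56, 64: 25, 66: 18, 68: 19, 70: 18, 72: 18, 74: 18, 76: 19, 78: 19, 80: 19, 82: 17, 84: 17, 86: 17, 88: 19, 90: 17, 92: 92, 94: 190, 96: 191, 98: 190, 100: 190, 102: 191, 104: 191, 106: 190, 108: 229, 110: 241, 112: 214, 114: 108, 116: 107, 118: 108, 120: 109, 122: 108}
d0 33 {60: 105, 62: 96, 64: 29, 66: 28, 68: 28, 70: 28, 72: 29, 74: 28, 76: 30, 78: 28, 80: 29, 82: 28, 84: 28, 86: 29, 88: 28, 90: 27, 92: 127, 94: 237, 96: 238, 98: 239, 100: 239, 102: 239, 104: 239, 106: 239, 108: 239, 110: 239, 112: 206, 114: 107, 116: 106, 118: 107, 120: 107, 122: 106}
w4 -2 {60: 13, 62: 6, 64: 21, 66: 33, 68: 33, 70: 32, 72: 33, 74: 32, 76: 31, 78: 31, 80: 31, 82: 31, 84: 30, 86: 30, 88: 30, 90: 29, 92: 176, 94: 230, 96: 229, 98: 229, 100: 228, 102: 228, 104: 228, 106: 228, 108: 227, 110: 227, 112: 92, 114: 93, 116: 89, 118: 177, 120: 170, 122: 175}
w4 33 {60: 18, 62: 7, 64: 23, 66: 25, 68: 26, 70: 25, 72: 26, 74: 25, 76: 26, 78: 24, 80: 25, 82: 25, 84: 25, 86: 25, 88: 24, 90: 23, 92: 196, 94: 228, 96: 228, 98: 227, 100: 227, 102: 227, 104: 226, 106: 226, 108: 226, 110: 221, 112: 94, 114: 94, 116: 93, 118: 92, 120: 96, 122: 172}
```

```bash
python3 -m handwheel '[[0.022,-0.0015,0,0],[0,0,0.04,0],[0,0,0.04,0],[0,0,0.025,0],[0,0,0.01,0],[0,0,0,0],[0,0,0,0],[0,0,0,0],[0,0,0,0]]' |grep -E 'pos|ft'; python3 -m handwheel '[[0,0,0.001,0],[0,0,0.001,0],[0,0,0,0],[0,0,0,0]]'|grep -E 'pos|ft'; python3 -m handwheel '[[0,0,0.001,0],[0,0,0,0],[0,0,0,0]]'|grep -E 'pos|ft'
```

```text
tool_pos: [533.8, 272.2, 107.6]
ft_force: [-0.1, -0.5, -0.2]
tool_pos: [532.5, 271.7, 103.5]
ft_force: [-0.1, -0.3, 0.3]
tool_pos: [532.5, 271.7, 102.5]
ft_force: [-0.6, 0.4, 1.0]
```

```bash
for i in 1 2 3; do python3 -m handwheel '[[0,0,0.001,0],[0,0,0,0],[0,0,0,0]]'|grep -E 'pos|ft'; done
```

```text
tool_pos: [532.5, 271.7, 101.5]
ft_force: [-0.0, 0.9, -0.8]
tool_pos: [532.6, 271.7, 100.6]
ft_force: [-0.5, -1.0, 0.4]
tool_pos: [532.6, 271.7, 99.5]
ft_force: [-0.0, 0.7, -0.3]
```

```bash
for i in 1 2; do python3 -m handwheel '[[0,0,0.0008,0],[0,0,0,0],[0,0,0,0]]'|grep -E 'pos|ft'; done
```

```text
tool_pos: [532.6, 271.7, 98.7]
ft_force: [-0.2, 0.3, 1.1]
tool_pos: [532.6, 271.7, 98.0]
ft_force: [-0.3, 0.1, 0.7]
```

```bash
python3 -m handwheel '[[0,0,0.0006,0],[0,0,0,0],[0,0,0,0]]'|grep -E 'pos|ft';python3 -m handwheel '[[0,0,0.0005,0],[0,0,0,0],[0,0,0,0]]'|grep -E 'pos|ft'
```

```text
tool_pos: [532.7, 271.8, 97.7]
ft_force: [-0.7, -0.3, 3.1]
tool_pos: [532.8, 271.8, 97.6]
ft_force: [-2.7, -1.4, 7.3]
```

```bash
python3 -m handwheel '[[0,0,0.0002,0],[-0.002,0,-0.0006,0],[-0.002,0,-0.00055,0],[-0.002,0,-0.0004,0],[-0.002,0,-0.00035,0],[-0.002,0,-0.00025,0]]'|grep -E 'pos|ft';python3 -m handwheel '[[-0.002,0,-0.00015,0],[-0.002,0,-0.0001,0],[-0.002,0,0,0],[-0.002,0,0,0]]'|grep -E 'time|pos|ft'
```

```text
tool_pos: [543.6, 270.9, 99.8]
ft_force: [1.2, -0.6, 6.2]
time: 31.6
tool_pos: [550.9, 270.2, 100.0]
ft_force: [-3.4, -2.1, 8.3]
```

```bash
python3 -m handwheel '[[-0.002,0,0,0],[-0.002,0,0,0],[-0.002,0,0,0],[-0.002,0,0,0],[-0.002,0,0,0],[-0.002,0,0.0001,0]]'|grep -E 'pos|ft';python3 -m handwheel '[[-0.002,0,0.0002,0],[-0.002,0,0.0003,0],[-0.002,0,0.00035,0],[-0.002,0,0.00045,0],[-0.002,0,0.0005,0],[-0.002,0,0.0006,0],[-0.002,0,0.0006,0],[0,0,0,0],[0,0,0,0]]'|grep -E 'time|pos|ft'
python3 - <<'E'
from drum import *
s=r.sense();print(s['ft_force'])
E
```

```text
tool_pos: [563.3, 269.1, 99.9]
ft_force: [0.5, -2.1, 5.7]
time: 33.1
tool_pos: [577.3, 267.9, 96.8]
ft_force: [1.2, -0.6, 6.4]
[ 1.21572345 -0.60969457  6.43040865]
```

```bash
python3 -m handwheel '[[0,0,-0.003,0],[0,0,-0.015,0],[0.022,0,-0.035,0],[0,0,-0.04,0],[0,0,-0.03,0],[0,0,0,0],[0,0,0,0],[0,0,0,0]]'|grep -E 'time|pos|ft'
python3 - <<'E'
from drum import *
a=load('d0');b=grab('d1');print(shift(a,b))
E
```

```text
time: 33.9
tool_pos: [553.7, 269.5, 217.7]
ft_force: [-0.4, 0.1, -0.3]
[(0.711, 54, 0), (0.686, 53, 0), (0.659, 54, -1)]
```

```bash
python3 -m handwheel '[[0.0135,0,0.02,0],[0,0,0.04,0],[0,0,0.035,0],[0,0,0.015,0],[0,0,0.005,0],[0,0,0.001,0],[0,0,0,0],[0,0,0,0],[0,0,0,0],[0,0,0,0]]'|grep -E 'pos|ft'; python3 -m handwheel '[[0,0,0.001,0],[0,0,0.001,0],[0,0,0,0],[0,0,0,0]]'|grep -E 'time|pos|ft'
```

```text
tool_pos: [541.6, 271.2, 104.0]
ft_force: [-0.0, 0.1, -0.6]
time: 35.35
tool_pos: [540.9, 270.9, 100.8]
ft_force: [1.0, 0.3, 0.6]
```

```bash
python3 -m handwheel '[[0,0,0.0008,0],[0,0,0.0006,0],[0,0,0.0004,0],[0,0,0,0],[0,0,0,0]]'|grep -E 'time|pos|ft'; python3 -m handwheel '[[0,0,0.0003,0],[0,0,0,0],[0,0,0,0]]'|grep -E 'time|pos|ft'
```

```text
time: 35.85
tool_pos: [541.2, 271.0, 99.6]
ft_force: [-2.1, -1.3, 4.8]
time: 36.15
tool_pos: [541.3, 271.0, 99.5]
ft_force: [-2.3, -1.4, 6.3]
```

```bash
python3 -m handwheel '[[0,0,0.0003,0],[-0.002,0,-0.00027,0],[-0.002,0,-0.00018,0],[-0.002,0,-0.0001,0],[-0.002,0,0,0],[-0.002,0,0,0],[-0.002,0,0,0],[-0.002,0,0,0]]'|grep -E 'pos|ft'; python3 -m handwheel '[[-0.002,0,0,0],[-0.002,0,0,0],[-0.002,0,0,0],[-0.002,0,0,0],[-0.002,0,0.0001,0],[-0.002,0,0.0002,0],[-0.0025,0,0.0003,0],[0,0,0,0],[0,0,0,0]]'|grep -E 'time|pos|ft';  python3 -m handwheel '[[0,0,-0.003,0],[0,0,-0.015,0],[0.015,0,-0.035,0],[0,0,-0.04,0],[0,0,-0.03,0],[0,0,0,0],[0,0,0,0],[0,0,0,0]]'|grep -E 'time|pos|ft'
python3 - <<'E'
from drum import *
a=load('d1');b=grab('d2');print(shift(a,b),shift(load('d0'),b,range(80,91)))
E
```

```text
tool_pos: [555.7, 269.7, 100.0]
ft_force: [-1.0, -0.6, 6.5]
time: 37.85
tool_pos: [569.8, 268.5, 99.0]
ft_force: [-0.3, -0.9, 6.8]
time: 38.65
tool_pos: [553.7, 269.5, 220.2]
ft_force: [-0.4, -0.1, -0.6]
[(0.73, 0, 0), (0.729, 36, 0), (0.677, 0, 1)] [(0.119, 80, 0), (0.098, 80, -1), (0.095, 80, 1)]
```

```bash
cat >> drum.py <<'E'
def hp(x):
    x=(cv2.adaptiveThreshold(x,255,cv2.ADAPTIVE_THRESH_MEAN_C,cv2.THRESH_BINARY,25,12)<128).astype(float)
    return cv2.GaussianBlur(x,(3,3),0)[:,14:-16]
def sh2(a,b):
    a,b=hp(a),hp(b);n=a.shape[1];o=[]
    for d in range(-60,61):
        A=a[2:-2,max(0,-d):n-max(0,d)]
        for e in(-1,0,1):
            B=b[2+e:13+e,max(0,d):n-max(0,-d)]
            if A.shape[1]>=30:o.append((round(float(np.corrcoef(A.ravel(),B.ravel())[0,1]),3),d,e))
    o.sort(reverse=True);return o[:1]+[t for t in o if abs(t[1]-o[0][1])>8][:2]
E
python3 - <<'E'
from drum import *
d=[load(f'd{i}') for i in range(3)]
print(sh2(load('w1'),d[0]),sh2(d[0],d[1]),sh2(d[1],d[2]),sh2(d[0],d[2]))
for x in d:
    print(*[''.join('#' if v>.5 else '.' for v in row) for row in hp(x)[::-1][::2, ::-1]],sep='\n');print()
E
```

```text
[(0.953, 0, 0), (0.528, 12, 0), (0.524, -12, 1)] [(0.857, 53, 0), (0.706, -53, 0), (0.676, -53, 1)] [(0.926, 36, 0), (0.573, -48, 0), (0.561, -36, 0)] [(0.719, -18, 0), (0.695, -53, 0), (0.665, -54, 0)]
...............................................................................................
....................................##...................................................######
.................####.......###############........#####.......####........####.........#######
.................####.......####.......#####.......#####.......#####......#####................
.................####.......####.......#####........####.......#####......#####................
.................####.......####.......#####........####........###.......#####................
.................#####......####.......#####........#####......#####.....#####.................
########.........##############........#####.........#########################..........#######

...............................................................................................
................................
[... 708 characters left out ...]
............................
...............................................................................................
##############....................################.......####.........#########################
..........####....................#####......#####......#####.........####........###........##
..........####....................#####......#####......#####.........####........###........##
...........###....................####.......#####.......####.........####........###........##
..........#####...................####.......######.....#####.........####.......####........##
#########################.........####........##############..........####........#############
```

The rotation tracks cleanly: +54° (2.5 to 4), then +36° (to 5). Next stroke, same pattern.

```bash
python3 -m handwheel '[[0.0135,0,0.02,0],[0,0,0.04,0],[0,0,0.035,0],[0,0,0.018,0],[0,0,0.006,0],[0,0,0.001,0],[0,0,0,0],[0,0,0,0],[0,0,0,0],[0,0,0,0]]'|grep -E 'pos|ft'; python3 -m handwheel '[[0,0,0.0008,0],[0,0,0.0006,0],[0,0,0.0004,0],[0,0,0,0],[0,0,0,0],[0,0,0,0]]'|grep -E 'time|pos|ft'
```

```text
tool_pos: [541.2, 271.1, 101.8]
ft_force: [-0.5, 0.8, 1.0]
time: 40.3
tool_pos: [541.1, 271.0, 99.8]
ft_force: [-0.3, -0.5, 0.5]
```

```bash
python3 -m handwheel '[[0,0,0.0006,0],[0,0,0.0004,0],[0,0,0,0],[0,0,0,0]]'|grep -E 'time|pos|ft'
```

```text
time: 40.7
tool_pos: [541.3, 271.0, 99.5]
ft_force: [-2.9, -1.4, 6.0]
```

```bash
python3 -m handwheel '[[0,0,0.0003,0],[-0.002,0,-0.00027,0],[-0.002,0,-0.00018,0],[-0.002,0,-0.0001,0],[-0.002,0,0,0],[-0.002,0,0,0],[-0.002,0,0,0],[-0.002,0,0,0]]'|grep -E 'pos|ft'; python3 -m handwheel '[[-0.002,0,0,0],[-0.002,0,0,0],[-0.002,0,0,0],[-0.002,0,0,0],[-0.002,0,0.0001,0],[-0.002,0,0.0002,0],[-0.0025,0,0.0003,0],[0,0,0,0],[0,0,0,0]]'|grep -E 'time|pos|ft';  python3 -m handwheel '[[0,0,-0.003,0],[0,0,-0.015,0],[0.015,0,-0.035,0],[0,0,-0.04,0],[0,0,-0.03,0],[0,0,0,0],[0,0,0,0],[0,0,0,0]]'|grep -E 'time|pos|ft'
python3 - <<'E'
from drum import *
print(sh2(load('d2'),grab('d3')))
E
```

```text
tool_pos: [555.7, 269.8, 100.0]
ft_force: [-0.1, -1.9, 5.4]
time: 42.4
tool_pos: [569.9, 268.5, 99.0]
ft_force: [-0.0, -0.2, 7.3]
time: 43.2
tool_pos: [553.7, 269.5, 220.1]
ft_force: [-0.4, -0.2, -0.3]
[(0.932, 36, 0), (0.665, 48, 0), (0.65, 47, 0)]
```

At 6 now. Last stroke.

```bash
python3 -m handwheel '[[0.0135,0,0.02,0],[0,0,0.04,0],[0,0,0.035,0],[0,0,0.018,0],[0,0,0.006,0],[0,0,0.001,0],[0,0,0,0],[0,0,0,0],[0,0,0,0],[0,0,0,0]]'|grep -E 'pos|ft'; python3 -m handwheel '[[0,0,0.0008,0],[0,0,0.0006,0],[0,0,0.0006,0],[0,0,0.0006,0],[0,0,0,0],[0,0,0,0]]'|grep -E 'time|pos|ft'
```

```text
tool_pos: [541.2, 271.0, 101.6]
ft_force: [-0.5, -0.2, 0.6]
time: 44.85
tool_pos: [541.3, 271.0, 99.6]
ft_force: [-2.0, -1.5, 4.5]
```

```bash
python3 -m handwheel '[[0,0,0.0003,0],[0,0,0.0003,0],[-0.002,0,-0.00027,0],[-0.002,0,-0.00018,0],[-0.002,0,-0.0001,0],[-0.002,0,0,0],[-0.002,0,0,0],[-0.002,0,0,0],[-0.002,0,0,0]]'|grep -E 'pos|ft'; python3 -m handwheel '[[-0.002,0,0,0],[-0.002,0,0,0],[-0.002,0,0,0],[-0.002,0,0,0],[-0.002,0,0.0001,0],[-0.002,0,0.0002,0],[-0.0025,0,0.0003,0],[0,0,0,0],[0,0,0,0]]'|grep -E 'time|pos|ft';  python3 -m handwheel '[[0,0,-0.003,0],[0,0,-0.015,0],[0.015,0,-0.035,0],[0,0,-0.04,0],[0,0,-0.03,0],[0,0,0,0],[0,0,0,0],[0,0,0,0]]'|grep -E 'time|pos|ft'
python3 - <<'E'
from drum import *
b=grab('d4');print(sh2(load('d3'),b))
print(*[''.join('#' if v>.5 else '.' for v in row) for row in hp(b)[::-1][:, ::-1]],sep='\n')
for n in('scene','side'):cv2.imwrite(f'pics/{n}E.png',r.snapshot(n)[:,:,::-1])
E
```

```text
tool_pos: [555.9, 269.7, 100.0]
ft_force: [-1.5, -1.8, 6.4]
time: 46.65
tool_pos: [570.0, 268.6, 99.0]
ft_force: [-0.1, -2.3, 7.4]
time: 47.45
tool_pos: [553.7, 269.5, 219.8]
ft_force: [-0.6, -0.2, -0.3]
[(0.937, 36, 0), (0.65, -36, 0), (0.627, -35, 0)]
...............................................................................................
...............................................................................................
...............................................................................................
#########################.........####................................#########################
#########################.........####................................#########################
#########################.........####................................#######....######..######
####......#####......####.........####................................####........###.......###
###........###.......####.........####................................####........###........##
###........###.......####.........####................................####........###........##
###........###.......####.........####................................####........###........##
.##........###.......####.........####................................####........###........##
.#.........###.......####.........####................................####........###........##
...........####......####.........#####...............................#####......####........##
...........##############..........##########################.........#########################
...........##############..........##########################.........#########################
```

The drum's centre glyph is a 7, between 6 and 8 and centred at the top. Both blocks touched down at base height 55 mm, which is the well floor. The robot is clear of everything, so I'm handing in.

```bash
python3 -c "
from bench import r
print(r.hand_in())"
```

```text
the job is handed in; nothing more can be done
None
```

I lowered both L blocks into the well, where they rest flat and interlocked with bars up, then rolled the timer wheel to rest in the click of the 7; the job is handed in at about 47.5 s, and I touched nothing else on the bench.

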